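# Scrape the brass offcuts off the engraving board

## Robot

A 6-joint arm with a two-finger parallel gripper is mounted at the origin on a cart in front of the work surface, level with it; the furniture and walls round the work are solid. World frame = base frame: x ahead of the robot, y to its left, z up, the work surface at z = 0. Lengths are in mm, angles in degrees, forces in N, time in s.
With the tool pointing down it reaches from about 350 to 850 mm from the base axis. Payload 8.1 kg.
Tool frame: the origin (TCP) lies on the centre line of the jaws, within the pads' length; the fingertips stand 19 mm ahead of it and the grasp point (between the pads) is the TCP (r.tip_reach is the z of the fingertips in the tool frame, in mm); z points along the fingers, y is the line along which they close (so a half turn about z gives the same grasp; the last joint's range is limited). The gripper opens to 85 mm and grips with 20 to 120 N. Pads are 22 mm wide; open, the fingers measure 114 mm over their backs; the gripper's body (76 mm by 85 mm) begins 54 mm behind the grasp point. The pads swing forward as they close: fully open they stand 13 mm farther back than shut.
Start: joints at [-73.648, 7.471, 85.268, -0, 87.261, -4.893], TCP at [217.437, -559.22, 250.292] pointing down, gripper open.
Joint ranges: [-169.43, 169.43], [-51.17, 129.36], [1.28, 143.12], [-76.62, 256.62], [0, 156.53], [-152.29, 152.29]. Speed limits (degrees/s): [136.94, 136.94, 159.86, 180, 180, 180].

## Interface

Orientations are given as [roll, pitch, yaw] about the fixed x, y, z axes, in that order (R = Rz(yaw) Ry(pitch) Rx(roll)).
In Python, from bench import r gives the robot as it stands. The module is installed in compiled form; this text tells all that it offers.
- The arm moves only by the shell command python3 -m handwheel 'ROWS' [FORCE]. ROWS is JSON, a list of rows, each a list of 7 numbers: the shift along the tool's x, y, z in m, then the turn, a rotation vector about the tool's x, y, z in degrees, then the finger opening in m, from 0 to 0.0854. In form: [[tx, ty, tz, ax, ay, az, claw], ...]. A call has 1 to 8 rows; each row shifts and turns the commanded pose from where the row before left it, along the tool's axes as they then stand; what a row does not reach is not made up. A row lasts 1/12 s, in which the tool goes at most 41.7 mm and 7.16 degrees, less where a joint would pass 70% of its speed; a pose out of reach is approached as far as the arm can. A call with a gripper value outside its range is refused whole. The fingers move at their own pace and stop on an object; FORCE is the grip in N (left out, the last holds). Time passes only in rows, so rows that do not move let the fingers close. It gives the time, the measured TCP pose, the force, the opening and the grip force at its end, in the units of the state.
- r.sense(): the state, without advancing time (a new reading comes with each control period).
- r.snapshot(name): name is "scene" or "top" or "wrist"; returns (picture, depth): 420x560x3 uint8, blue, green, red; 420x560 float32, mm along the optical axis (not along the pixel's ray), 0 where there is no reading.
- r.calibration(name): a dict with "vfov" (degrees; the focal length in pixels is half the picture's height over the tangent of half this angle, whatever the lens; pixels are square), "cx", "cy" (the principal point, pixels), "rvec" (rotation vector, rad) and "tvec" (3), from world to camera coordinates, as OpenCV has them; the wrist camera has in their place "tool_from_camera" (4x4, takes a point from camera to tool coordinates, whose origin is the TCP and whose axes are the flange's). Camera axes: x right, y down, z forward; pixel columns grow to the right and rows downward; lengths in mm; the calibration is good to about 2 mm. A picture is of the moment at which its call begins: read the wrist's pose just before it. calibration takes no time and is no camera call.
- r.hand_in(): hands the job in; it is judged then, once.
The state is a dict: "time": time; "joint_pos": joint angles; "qd": joint speeds; "joint_efforts": joint torques, N m; "tool_pos": TCP position; "tcp_rot": TCP orientation; "ft_force": force on the tool from outside, world axes, zero at the start; "wrist_torque": the same for the moment, N m; "finger_gap": finger opening in mm; "grip_force": force on a finger pad.
Only numpy, scipy, OpenCV 4.12 (cv2) and the standard library are available. Lean on these libraries where they do the work, as an engineer would, in place of code of your own. Each camera call takes 0.05 s, during which the arm holds its last target. There are 200 camera calls.

## Task

Clear the engraving board: pick up the scraper block and with it sweep all five brass offcuts off the open end of the green board into the blue catch tray, so that all lie inside it, never touching an offcut with the gripper itself. Then stand the scraper upright on its cork pad again and let go. Leave everything else on the desk where it is.

Things in the scene. Friction and masses are not known exactly. Their poses are not given: they have to be found in the camera images.
- board: fixed raised board: green plate 150 mm (its x) by 200 mm (y), top 40 mm above the desk. Rails 8 mm wide along its long sides (x = -71 and +71 mm, tops 50 mm above the desk) leave 134 mm between them; both ends (y = -100, +100 mm) are open. Origin: centre of its footprint at desk height, z up. Tray at one end, cork pad at the other; which varies
- tray: fixed blue open catch tray, 170 mm (its x) by 140 mm (y), 26 mm high, walls and floor 4 mm; axes parallel to the board's, centre 160 mm from the board's centre along the board's y, so its near wall lies 10 mm under the overhanging board end. Origin: centre of its underside, at desk height
- pad: fixed cork pad, 130 mm (its x) by 70 mm (y), top 6 mm above the desk, at the board's other end, 160 mm from its centre; axes parallel to the board's. The scraper stands on it at the start. Origin: centre of its underside, at desk height
- scraper: loose scraper block, about 180 g, standing upright: foot 90 mm wide (its x), 30 mm thick (y), 30 mm high, black rubber underside; above it an orange grip 70 mm wide (x), 20 mm thick (y), from 28 to 80 mm above the underside. Origin: centre of its underside, z up. Grip it across its thickness (y), about 58 mm above the underside
- bar: loose brass offcut, about 20 g, rectangular, 26x13x8 mm, lying flat on the board at the start; origin at the centre of its underside
- square: loose brass offcut, about 20 g, square, 18x18x8 mm, lying flat on the board at the start; origin at the centre of its underside
- corner: loose brass offcut, about 20 g, L-shaped, about 22x22x8 mm (origin near the middle of the L's outline), lying flat on the board at the start; origin at the centre of its underside
- disc: loose brass offcut, about 20 g, round, 20 mm across, 8 mm thick, lying flat on the board at the start; origin at the centre of its underside
- hex: loose brass offcut, about 20 g, hexagonal, 22 mm across corners, 8 mm thick, lying flat on the board at the start; origin at the centre of its underside
- tape_roll: roll of tan packing tape lying flat, 92x90x48 mm; bystander, origin at the centre of its underside
- stapler: red and black stapler, 36x140x51 mm; bystander, origin at the centre of its underside
- clip_tin: round grey tin with a teal lid, 71x71x24 mm; bystander, origin at the centre of its underside
- power_bank: dark blue battery pack, 68x137x22 mm; bystander, origin at the centre of its underside
- remote: black remote control, 173x45x19 mm; bystander, origin at the centre of its underside

How it is judged:
By the outcome, as a careful person would: the job done as asked, in the order asked, and still so for the second after the job is handed in, with the robot touching nothing.
It also fails if it takes over 48 s, if anything falls off the work surface, if the arm or the gripper's body presses on something with over 40 N, if the wrist force passes 120 N, or if a joint passes its speed limit or range.

## Working session

There is one attempt and no reset: what is moved stays moved. The work goes in short steps, Python scripts to look and compute and a shell command to move; the robot and the scene stay as the last step left them, time stands still between calls to the robot, and variables do not carry over. Pictures are saved under pics/ and viewed, at most 10 in all, crops included, and the job is handed in when it is done.

```bash
mkdir -p pics; cat > h.py <<'E'
import numpy as np, cv2
from bench import r
from scipy.spatial.transform import Rotation as R
def cam(n):
    c=r.calibration(n); f=210/np.tan(np.radians(c["vfov"]/2)); 
    return c,f
def world(n,u,v,d,c=None,f=None):
    c,f=cam(n)
    p=np.array([(u-c["cx"])/f*d,(v-c["cy"])/f*d,d])
    M=R.from_rotvec(np.ravel(c["rvec"])).as_matrix()
    return M.T@(p-np.ravel(c["tvec"]))
def cloud(n,D):
    c,f=cam(n); v,u=np.mgrid[:420,:560]
    P=np.stack([(u-c["cx"])/f*D,(v-c["cy"])/f*D,D],-1)
    M=R.from_rotvec(np.ravel(c["rvec"])).as_matrix()
    return (P-np.ravel(c["tvec"]))@M
E
python3 - <<'E'
from h import *
for n in("top","scene"):
    im,d=r.snapshot(n); cv2.imwrite(f"pics/{n}.png",im if n=="scene" else cv2.resize(im,(784,588))); np.save(n+".npy",d); cv2.imwrite(n+"_raw.png",im)
    print({k:np.round(v,3).tolist() for k,v in r.calibration(n).items()})
print(r.sense())
E
```

```text
{'vfov': 56.75, 'cx': 281.952, 'cy': 208.333, 'rvec': [2.204, -2.141, 0.062], 'tvec': [-99.418, 555.844, 1184.119]}
{'vfov': 49.625, 'cx': 273.308, 'cy': 206.573, 'rvec': [1.101, -2.039, 1.287], 'tvec': [214.394, 260.739, 1067.188]}
{'time': 0.1, 'joint_pos': array([-7.36485238e+01,  7.51132605e+00,  8.53212383e+01, -1.10870327e-04,
        8.72617678e+01, -4.89369788e+00]), 'qd': array([ 0.02950039, -0.04823501, -0.155158  ,  0.163675  , -0.02030756,
       -0.04174066]), 'joint_efforts': array([ 1.85353019e-03, -5.70950246e+01, -5.01942694e+01, -1.29106165e-04,
        8.19966051e-03,  2.52808172e-05]), 'tool_pos': array([ 217.30256345, -558.78431306,  249.3608883 ]), 'tcp_rot': array([-1.79906002e+02, -7.93688943e-03,  2.12451729e+01]), 'ft_force': array([ 0.43670591, -0.23085611,  0.40645248]), 'wrist_torque': array([-0.038515  , -0.04323592,  0.0349991 ]), 'grip_force': 0.0, 'finger_gap': 85.66973046163807}
```

View pics/top.png

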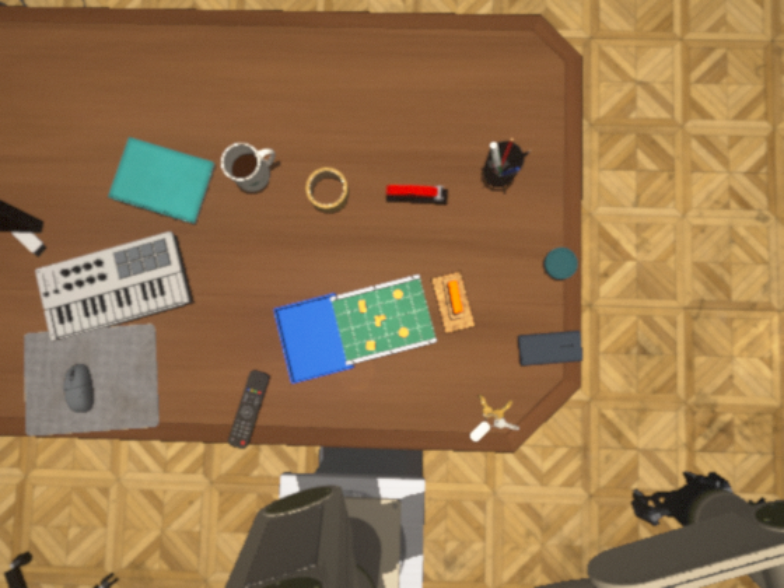

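View pics/scene.png

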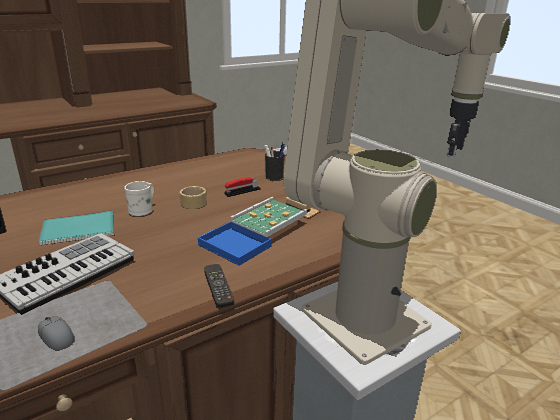

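The top view shows the board at about (385,320), the tray to its left (315,340), and the pad and scraper to its right (455,300). The five offcuts lie at (362,305), (398,294), (379,320), (403,332) and (370,345).

```bash
python3 - <<'E'
from h import *
im=cv2.imread("top_raw.png"); D=np.load("top.npy"); W=cloud("top",D)
hsv=cv2.cvtColor(im,cv2.COLOR_BGR2HSV); roi=np.zeros(im.shape[:2],bool); roi[185:280,190:345]=1
H,S,V=cv2.split(hsv)
def rect(m,n,zr):
    m=m&roi&(W[...,2]>zr[0])&(W[...,2]<zr[1])
    P=W[m]; b=cv2.minAreaRect(P[:,:2].astype(np.float32)); print(n,m.sum(),np.round(b[0],1),np.round(b[1],1),round(b[2],1),"z",np.round(np.median(P[:,2]),1)); return b
rect((H>95)&(H<130)&(S>120),"tray",(-10,60))
rect(W[...,2]>33,"board",(33,60))
rect((H>45)&(H<85)&(S>80),"green",(30,60))
g=rect((H<18)&(S>190)&(V>180),"grip",(60,110))
crop=cv2.resize(im[185:280,190:345],None,fx=5,fy=5,interpolation=cv2.INTER_CUBIC); cv2.imwrite("pics/crop.png",crop)
m=((H>15)&(H<35)&(S>100)&roi&(W[...,2]>40)).astype(np.uint8)
n,l,st,c=cv2.connectedComponentsWithStats(m)
for i in range(1,n):
    if st[i,4]>8: print(st[i,4],c[i].round(1),W[l==i].mean(0).round(1))
E
```

```text
tray 2281 [452.   95.1] [168.6 137.2] 16.6 z 4.5
board 3361 [489.6 -34.5] [150.1 400.9] 16.2 z 40.8
green 2157 [497. -59.] [129.7 194.1] 16.2 z 40.3
grip 56 [ 547.8 -210. ] [68.3 19.2] 11.6 z 85.0
127 [325. 211.] [ 549.4 -210.8   85.3]
35 [283.7 209.9] [551.9 -89.2  47.4]
41 [258.3 218.2] [524.4 -13.3  47.1]
39 [270.5 227.9] [496.1 -51.2  48.2]
39 [287.7 237. ] [ 470.4 -103.9   47.4]
40 [264.1 246.3] [440.4 -33.6  46.8]
```

View pics/crop.png

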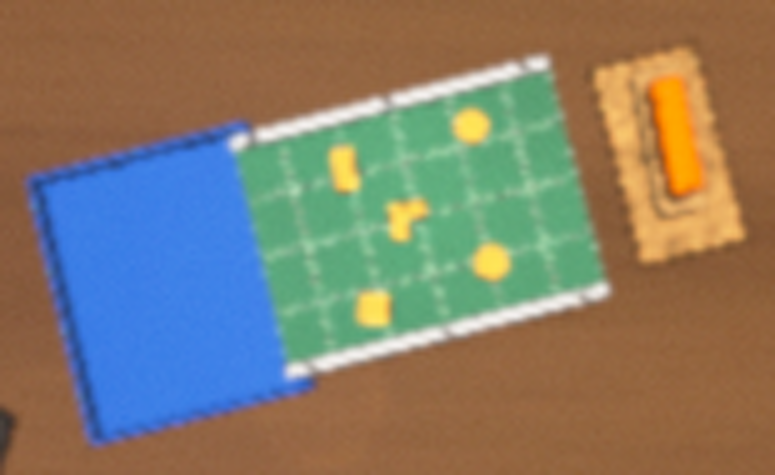

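Board yaw comes out at about 16.3°, with its centre at (497,-59). The scraper is at (548,-210), with yaw about 12°. The tray lies toward +y. Next I move above the scraper.

```bash
cat >> h.py <<'E'
def to(x,y,z,yaw):
    s=r.sense(); T=R.from_euler("xyz",s["tcp_rot"],degrees=True)
    print("shift mm",T.inv().apply(np.array([x,y,z])-s["tool_pos"]).round(1),"then turn",(T.inv()*R.from_euler("xyz",[180,0,yaw],degrees=True)).as_rotvec(degrees=True).round(2), s["tool_pos"].round(1),s["tcp_rot"].round(2))
def board(s,l,th=16.3,c=(497,-59)):
    a=np.radians(th); return np.array(c)+s*np.array([-np.sin(a),np.cos(a)])+l*np.array([np.cos(a),np.sin(a)])
E
python3 -m handwheel '[[0.0362,-0.017,0,0,0,0,0.085],[0.0362,-0.017,0,0,0,0,0.085],[0.0362,-0.017,0,0,0,0,0.085],[0.0362,-0.017,0,0,0,0,0.085],[0.0362,-0.017,0,0,0,0,0.085],[0.0362,-0.017,0,0,0,0,0.085],[0.0362,-0.017,0,0,0,0,0.085],[0.0362,-0.017,0,0,0,0,0.085]]'
python3 -m handwheel '[[0.0362,-0.017,0,0,0,0,0.085],[0.0362,-0.017,0,0,0,0,0.085],[0.0362,-0.017,0,0,0,0,0.085],[0.0362,-0.017,0,0,0,0,0.085],[0,0,0,0,0,4.8,0.085],[0,0,0,0,0,4.8,0.085],[0,0,0,0,0,0,0.085],[0,0,0,0,0,0,0.085]]'
python3 - <<'E'
from h import *
to(548.6,-210.5,120,11.6)
im,d=r.snapshot("wrist"); np.save("w.npy",d); cv2.imwrite("pics/wrist1.png",im)
c=r.calibration("wrist"); print({k:np.round(v,3).tolist() for k,v in c.items()})
s=r.sense(); T=np.eye(4); T[:3,:3]=R.from_euler("xyz",s["tcp_rot"],degrees=True).as_matrix(); T[:3,3]=s["tool_pos"]
f=210/np.tan(np.radians(c["vfov"]/2)); v,u=np.mgrid[:420,:560]
P=np.stack([(u-c["cx"])/f*d,(v-c["cy"])/f*d,d,np.ones_like(d)],-1)
W=(P@(T@np.array(c["tool_from_camera"])).T)[...,:3]; np.save("ww.npy",W)
H,S,V=cv2.split(cv2.cvtColor(im,cv2.COLOR_BGR2HSV))
m=(H<18)&(S>190)&(V>150)&(W[...,2]>75)&(W[...,2]<100)
Q=W[m]; print(m.sum(), cv2.minAreaRect(Q[:,:2].astype(np.float32)), np.median(Q[:,2]))
m=(np.abs(W[...,0]-548)<60)&(np.abs(W[...,1]+210)<45)&(W[...,2]>25)&(W[...,2]<45)
Q=W[m]; print("foot",m.sum(), cv2.minAreaRect(Q[:,:2].astype(np.float32)), np.median(Q[:,2]))
E
```

```text
time: 0.77
tool_pos: [438.9, -325.7, 250.0]
tcp_rot: [-180.0, 0.0, 21.2]
ft_force: [0.6, -0.7, -0.2]
finger_gap: 84.7
grip_force: 0.0
time: 1.43
tool_pos: [548.2, -211.5, 249.8]
tcp_rot: [-180.0, 0.0, 11.8]
ft_force: [0.5, 0.3, 0.2]
finger_gap: 85.3
grip_force: 0.0
shift mm [  0.7  -0.8 129.8] then turn [-0.03  0.05  0.2 ] [ 548.2 -211.5  249.8] [-1.7997e+02  5.0000e-02  1.1800e+01]
{'vfov': 70.994, 'cx': 277.38, 'cy': 209.593, 'tool_from_camera': [[-0.001, -0.966, -0.258, 64.592], [1.0, -0.001, -0.001, -0.681], [0.001, -0.258, 0.966, -124.057], [0.0, 0.0, 0.0, 1.0]]}
213 ((548.8721923828125, -209.9696807861328), (67.14148712158203, 17.24921989440918), 13.489686965942383) 86.24518575385054
foot 646 ((548.1215209960938, -210.44631958007812), (88.84154510498047, 30.375282287597656), 12.049723625183105) 36.09908219034554
```

View pics/wrist1.png

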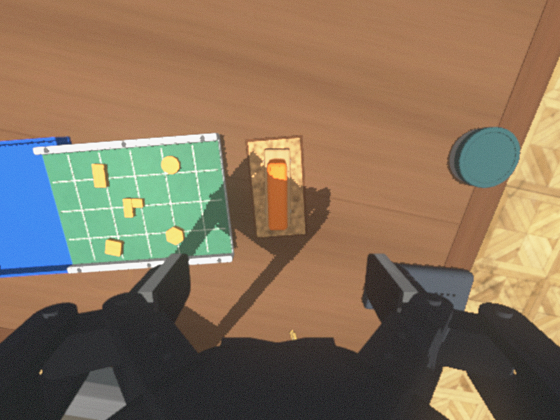

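The wrist view confirms the scraper at pixel (278,190), centre (548.3,-210.4), yaw about 12°. The offcuts have not moved. I descend, grip and lift.

```bash

python3 -m handwheel '[[0,-0.001,0.04,0,0,-0.3,0.085],[0,0,0.04,0,0,0,0.085],[0,0,0.04,0,0,0,0.085],[0,0,0.03,0,0,0,0.085],[0,0,0.02,0,0,0,0.085],[0,0,0.01,0,0,0,0.085],[0,0,0.006,0,0,0,0.085],[0,0,0,0,0,0,0.085]]' 60
python3 -m handwheel '[[0,0,0,0,0,0,0.01],[0,0,0,0,0,0,0.01],[0,0,0,0,0,0,0.01],[0,0,0,0,0,0,0.01],[0,0,0,0,0,0,0.01],[0,0,0,0,0,0,0.01],[0,0,0,0,0,0,0.01],[0,0,0,0,0,0,0.01]]' 60
```

```text
time: 2.15
tool_pos: [547.7, -211.0, 63.8]
tcp_rot: [-180.0, 0.0, 12.0]
ft_force: [-0.5, -0.5, 0.8]
finger_gap: 84.7
grip_force: 0.0
time: 2.82
tool_pos: [548.9, -211.0, 65.2]
tcp_rot: [179.9, -0.1, 12.0]
ft_force: [-0.3, 0.2, 5.8]
finger_gap: 19.4
grip_force: 60.2
```

```bash

python3 -m handwheel '[[0,0,-0.01,0,0,0,0.01],[0,0,-0.02,0,0,0,0.01],[0,0,-0.025,0,0,0,0.01],[0,0,-0.02,0,0,0,0.01],[0,0,0,0,0,-2.2,0.01],[0,0,0,0,0,-2.1,0.01],[0,0,0,0,0,0,0.01],[0,0,0,0,0,0,0.01]]' 60
python3 - <<'E'
from h import *
p=board(-80,18); print(p); to(*p,99.5,16.3)
W=np.load("ww.npy"); im=cv2.imread("pics/wrist1.png"); H,S,V=cv2.split(cv2.cvtColor(im,cv2.COLOR_BGR2HSV))
m=(H>40)&(H<90)&(S>80)&(W[...,2]>33)&(W[...,2]<55); Q=W[m]; print(cv2.minAreaRect(Q[:,:2].astype(np.float32)),np.median(Q[:,2]))
m=(W[...,2]>46)&(W[...,2]<56)&(V>150)&(S<60)&(W[...,1]<60); Q=W[m]; print(cv2.minAreaRect(Q[:,:2].astype(np.float32)))
E
```

```text
time: 3.48
tool_pos: [547.8, -210.5, 139.1]
tcp_rot: [-180.0, 0.0, 16.2]
ft_force: [0.0, -0.3, -1.9]
finger_gap: 19.6
grip_force: 59.4
[ 536.72983197 -130.7324226 ]
shift mm [ 11.6 -79.6  39.6] then turn [-0.04  0.04 -0.12] [ 547.8 -210.5  139.1] [-1.7996e+02  4.0000e-02  1.6180e+01]
((495.6841125488281, -57.78955841064453), (133.04559326171875, 198.24993896484375), 16.031068801879883) 40.66179626890971
((496.55889892578125, -58.045257568359375), (149.7515106201172, 200.4582061767578), 16.272525787353516)
```

```bash

python3 -m handwheel '[[0.004,-0.026,0,0,0,0,0.01],[0.004,-0.027,0,0,0,0,0.01],[0.0035,-0.027,0,0,0,0,0.01],[0,0,0,0,0,0,0.01],[0,0,0.015,0,0,0,0.01],[0,0,0.015,0,0,0,0.01],[0,0,0.0093,0,0,0,0.01],[0,0,0,0,0,0,0.01]]' 60
python3 - <<'E'
from h import *
s=r.sense(); print(s["ft_force"],s["tool_pos"])
im,d=r.snapshot("wrist"); cv2.imwrite("pics/wrist2.png",im)
E
```

```text
time: 4.15
tool_pos: [536.4, -130.7, 99.1]
tcp_rot: [-180.0, 0.1, 16.2]
ft_force: [0.1, 0.2, -1.2]
finger_gap: 19.4
grip_force: 59.5
[ 0.13261737  0.1838464  -1.22803992] [ 536.3639863  -130.6797843    99.08156491]
```

View pics/wrist2.png

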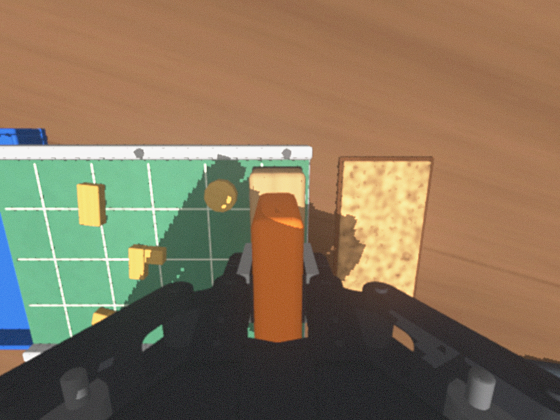

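The scraper foot (277,180) stands behind the disc (220,195), just inside the rail. I start the first sweep here.

```bash

python3 -m handwheel '[[0,-0.006,0,0,0,0,0.01],[0,-0.012,0,0,0,0,0.01],[0,-0.012,0,0,0,0,0.01],[0,-0.012,0,0,0,0,0.01],[0,-0.012,0,0,0,0,0.01],[0,-0.012,0,0,0,0,0.01],[0,-0.012,0,0,0,0,0.01],[0,-0.012,0,0,0,0,0.01]]' 60
python3 -m handwheel '[[0,-0.012,0,0,0,0,0.01],[0,-0.012,0,0,0,0,0.01],[0,-0.012,0,0,0,0,0.01],[0,-0.012,0,0,0,0,0.01],[0,-0.012,0,0,0,0,0.01],[0,-0.012,0,0,0,0,0.01],[0,-0.012,0,0,0,0,0.01],[0,-0.003,0,0,0,0,0.01]]' 60
python3 - <<'E'
from h import *
s=r.sense(); print(s["ft_force"],s["tool_pos"])
im,d=r.snapshot("wrist"); a,d=r.snapshot("top"); a=cv2.resize(a[185:280,190:345],(560,343),interpolation=cv2.INTER_CUBIC)
cv2.imwrite("pics/s1.png",cv2.resize(np.vstack([im[:250],a]),None,fx=1,fy=1))
E
```

```text
time: 4.87
tool_pos: [511.2, -42.8, 100.1]
tcp_rot: [180.0, -0.0, 16.3]
ft_force: [0.3, -0.2, -2.3]
finger_gap: 19.4
grip_force: 59.6
time: 5.53
tool_pos: [486.6, 41.2, 99.9]
tcp_rot: [-180.0, 0.0, 16.3]
ft_force: [0.1, 0.4, -1.1]
finger_gap: 19.5
grip_force: 59.4
[ 0.13599091  0.41678675 -1.06688226] [486.6132101   41.18055359  99.85089296]
```

View pics/s1.png

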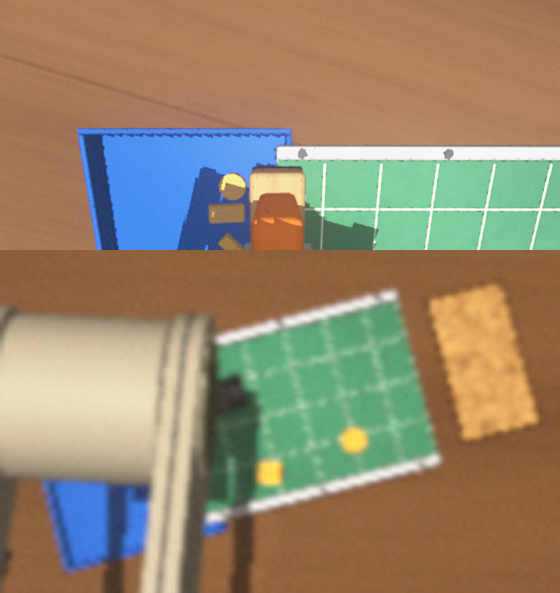

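The first sweep put the disc, bar and corner over the tray (wrist view: 232,187; 227,213; 232,241). The square and hex remain at (270,473) and (353,440). I return for the second lane.

```bash

python3 -m handwheel '[[0,0,-0.02,0,0,0,0.01],[0,0,-0.02,0,0,0,0.01],[-0.006,0.03,0,0,0,0,0.01],[-0.006,0.03,0,0,0,0,0.01],[-0.006,0.03,0,0,0,0,0.01],[-0.006,0.03,0,0,0,0,0.01],[-0.006,0.03,0,0,0,0,0.01],[-0.006,0.027,0,0,0,0,0.01]]' 60
python3 -m handwheel '[[0,0,0,0,0,0,0.01],[0,0,0.015,0,0,0,0.01],[0,0,0.015,0,0,0,0.01],[0,0,0.01,0,0,0,0.01],[0,0,0,0,0,0,0.01]]' 60
python3 - <<'E'
from h import *
to(*board(-80,-18,c=(496.6,-58.3)),99.9,16.3)
E
```

```text
time: 6.3
tool_pos: [502.3, -143.3, 140.2]
tcp_rot: [180.0, -0.0, 16.2]
ft_force: [0.1, 0.4, -1.0]
finger_gap: 19.2
grip_force: 59.6
time: 6.72
tool_pos: [501.5, -140.6, 98.4]
tcp_rot: [-179.9, 0.1, 16.2]
ft_force: [-0.3, -0.7, -1.9]
finger_gap: 19.7
grip_force: 59.8
shift mm [ 0.4 -0.4 -1.5] then turn [-0.07  0.09 -0.08] [ 501.5 -140.6   98.4] [-1.7993e+02  9.0000e-02  1.6220e+01]
```

```bash

python3 -m handwheel '[[0,-0.006,0,0,0,0,0.01],[0,-0.012,0,0,0,0,0.01],[0,-0.012,0,0,0,0,0.01],[0,-0.012,0,0,0,0,0.01],[0,-0.012,0,0,0,0,0.01],[0,-0.012,0,0,0,0,0.01],[0,-0.012,0,0,0,0,0.01],[0,-0.012,0,0,0,0,0.01]]' 60
python3 -m handwheel '[[0,-0.012,0,0,0,0,0.01],[0,-0.012,0,0,0,0,0.01],[0,-0.012,0,0,0,0,0.01],[0,-0.012,0,0,0,0,0.01],[0,-0.012,0,0,0,0,0.01],[0,-0.012,0,0,0,0,0.01],[0,-0.012,0,0,0,0,0.01],[0,-0.003,0,0,0,0,0.01]]' 60
python3 -m handwheel '[[0,0,0,0,0,0,0.01],[0,0,-0.02,0,0,0,0.01],[0,0,-0.02,0,0,0,0.01],[0.003,0.03,-0.02,0,0,0,0.01],[0.003,0.03,0,0,0,0,0.01],[0.003,0.03,0,0,0,0,0.01],[0.003,0.03,0,0,0,0,0.01],[0,0,0,0,0,0,0.01]]' 60
python3 - <<'E'
from h import *
im,d=r.snapshot("wrist"); a,d=r.snapshot("scene"); b,_=r.snapshot("top"); 
a=cv2.resize(a[190:270,180:330],(560,300),interpolation=cv2.INTER_CUBIC)
cv2.imwrite("pics/s2.png",np.vstack([im[:290],a]))
to(*board(-160,0,c=(496.6,-58.3)),160,16.3)
E
```

```text
time: 7.38
tool_pos: [476.8, -53.0, 100.2]
tcp_rot: [180.0, -0.0, 16.3]
ft_force: [-0.5, 0.3, -1.3]
finger_gap: 19.3
grip_force: 59.7
time: 8.05
tool_pos: [452.1, 31.0, 99.8]
tcp_rot: [-180.0, 0.0, 16.3]
ft_force: [0.4, 0.6, -3.0]
finger_gap: 19.4
grip_force: 59.7
time: 8.72
tool_pos: [499.5, -87.7, 160.6]
tcp_rot: [179.8, -0.1, 16.1]
ft_force: [0.0, -0.3, -1.6]
finger_gap: 19.4
grip_force: 60.0
shift mm [  6.3 135.9  -0.5] then turn [-0.04  0.04 -0.14] [497.6 -83.1 159.6] [-1.7996e+02  4.0000e-02  1.6160e+01]
```

View pics/s2.png

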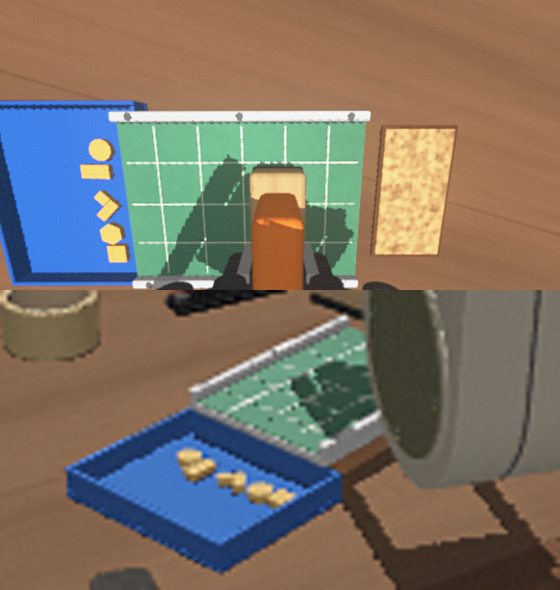

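All five offcuts lie in the tray (wrist view around 80–128, 150–253). Now I take the scraper back to the pad.

```bash

python3 -m handwheel '[[0.0015,0.034,0,0,0,0,0.01],[0.0015,0.034,0,0,0,0,0.01],[0.0015,0.034,0,0,0,0,0.01],[0.0015,0.034,0,0,0,0,0.01],[0,0,0,0,0,0,0.01],[0,0,0.03,0,0,0,0.01],[0,0,0.03,0,0,0,0.01],[0,0,0.02,0,0,0,0.01]]' 60
python3 -m handwheel '[[0,0,0.008,0,0,0,0.01],[0,0,0.004,0,0,0,0.01],[0,0,0.002,0,0,0,0.01],[0,0,0.001,0,0,0,0.01],[0,0,0,0,0,0,0.01]]' 60
python3 - <<'E'
from h import *
to(*board(-160,0,c=(496.6,-58.3)),64.3,16.3)
E
```

```text
time: 9.53
tool_pos: [540.6, -210.2, 77.3]
tcp_rot: [-179.9, 0.1, 16.3]
ft_force: [-0.2, 0.3, -2.0]
finger_gap: 19.3
grip_force: 60.3
time: 9.95
tool_pos: [542.8, -211.8, 66.6]
tcp_rot: [179.9, -0.1, 16.3]
ft_force: [0.4, 0.0, -2.0]
finger_gap: 19.7
grip_force: 60.3
shift mm [-1.2 -0.3  2.3] then turn [ 0.1  -0.11 -0.04] [ 542.8 -211.8   66.6] [ 1.799e+02 -1.100e-01  1.627e+01]
```

```bash

python3 -m handwheel '[[0,0,0.0005,0,0,0,0.01],[0,0,0.0003,0,0,0,0.01],[0,0,0,0,0,0,0.01],[0,0,0,0,0,0,0.01]]' 60
python3 -m handwheel '[[0,0,0.0003,0,0,0,0.01],[0,0,0,0,0,0,0.01],[0,0,0,0,0,0,0.01]]' 60
```

```text
time: 10.28
tool_pos: [541.9, -211.7, 64.6]
tcp_rot: [180.0, -0.0, 16.2]
ft_force: [0.0, -1.2, -1.9]
finger_gap: 19.3
grip_force: 60.3
time: 10.53
tool_pos: [541.6, -211.6, 63.9]
tcp_rot: [-180.0, 0.0, 16.2]
ft_force: [-0.4, -0.5, -1.2]
finger_gap: 19.5
grip_force: 60.3
```

```bash

python3 -m handwheel '[[0,0,0.0004,0,0,0,0.01],[0,0,0,0,0,0,0.01],[0,0,0,0,0,0,0.01]]' 60
python3 -m handwheel '[[0,0,0.0004,0,0,0,0.01],[0,0,0,0,0,0,0.01],[0,0,0,0,0,0,0.01]]' 60
```

```text
time: 10.78
tool_pos: [541.8, -211.6, 63.7]
tcp_rot: [180.0, -0.0, 16.2]
ft_force: [-1.4, 0.2, 1.1]
finger_gap: 19.2
grip_force: 60.8
time: 11.03
tool_pos: [541.8, -211.6, 63.7]
tcp_rot: [180.0, -0.0, 16.2]
ft_force: [-2.9, 2.1, 5.3]
finger_gap: 19.4
grip_force: 61.4
```

The scraper is seated: the vertical force has turned upward, reading +5.3 N. I open and retreat straight up.

```bash

python3 -m handwheel '[[0,0,0,0,0,0,0.04],[0,0,0,0,0,0,0.06],[0,0,0,0,0,0,0.075],[0,0,0,0,0,0,0.075],[0,0,0,0,0,0,0.075],[0,0,0,0,0,0,0.075],[0,0,0,0,0,0,0.075],[0,0,0,0,0,0,0.075]]' 60
python3 -m handwheel '[[0,0,-0.01,0,0,0,0.075],[0,0,-0.03,0,0,0,0.075],[0,0,-0.03,0,0,0,0.075],[0,0,-0.03,0,0,0,0.075],[0,0,-0.03,0,0,0,0.075],[0,0,-0.03,0,0,0,0.075],[0,0,0,0,0,0,0.075],[0,0,0,0,0,0,0.075]]' 60
python3 - <<'E'
from h import *
im,d=r.snapshot("wrist"); b,_=r.snapshot("top"); a=cv2.resize(b[185:280,190:345],(560,343),interpolation=cv2.INTER_CUBIC)
cv2.imwrite("pics/end.png",np.vstack([im[:250],a]))
E
```

```text
time: 11.7
tool_pos: [541.7, -211.5, 63.1]
tcp_rot: [-180.0, -0.0, 16.2]
ft_force: [0.3, 0.1, -0.3]
finger_gap: 75.1
grip_force: 0.0
time: 12.37
tool_pos: [543.2, -212.3, 226.9]
tcp_rot: [179.8, -0.3, 16.2]
ft_force: [-0.4, -0.2, -1.1]
finger_gap: 75.0
grip_force: 0.0
```

View pics/end.png

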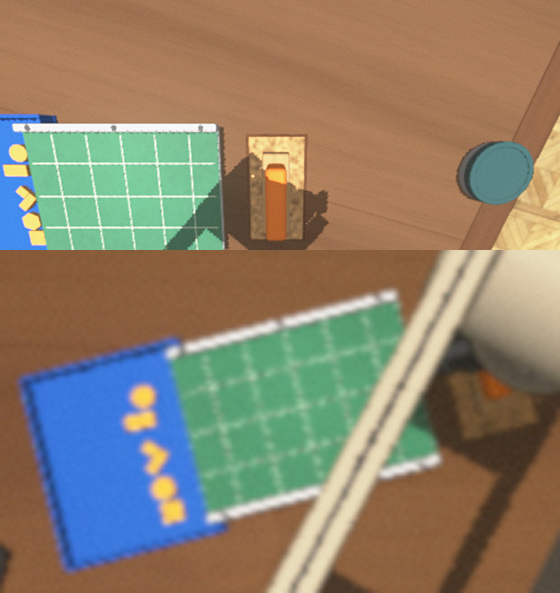

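The scraper stands centred on the pad at (276,195) in the wrist view. All five offcuts are in the tray at (125–185, 385–525) in the top crop, and the board is clear.

```bash
python3 -c "
from bench import r
print(r.hand_in())"
```

```text
the job is handed in; nothing more can be done
None
```

The job is handed in at about 12.5 s: all five offcuts are in the blue tray, the scraper stands released on its cork pad, and the gripper touched no offcut or bystander.

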